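# Lid the prize-draw tin and take off its cover

## Robot

A 7-joint arm with a two-finger parallel gripper is mounted at the origin on the work surface. World frame = base frame: x ahead of the robot, y to its left, z up, the work surface at z = 0. Lengths are in m, angles in rad, forces in N, time in s.
With the tool pointing down it reaches from about 0.4 to 0.85 m from the base axis. Payload 10.4 kg.
Tool frame: the origin (TCP) lies midway between the tips of the shut fingers; the grasp point (between the pads) lies 19 mm behind it; z points along the fingers, y is the direction in which the jaws open and shut (so a half turn about z gives the same grasp; the last joint's range is limited). The gripper opens to 87 mm and grips with 3 to 60 N. Pads are 19 mm wide; open, the fingers measure 117 mm over their backs; the gripper's body (75 mm by 190 mm) begins 51 mm behind the grasp point.
Start: joints at [-1.363, 0.332, -0.065, 1.46, 0.022, 1.35, -0.088], TCP at [0.143, 0.608, 0.223] pointing down, gripper open.
Joint ranges: [-2.6, 2.6], [-0.5, 2.12], [-1.47, 1.34], [0.16, 2.42], [-1.27, 4.41], [0.06, 2.06], [-2.6, 2.6]. Speed limits (rad/s): [2.22, 2.22, 2.79, 2.79, 3.14, 3.14, 3.14].

## Interface

Orientations are given as a unit quaternion [x, y, z, w].
In Python, from bench import r gives the robot as it stands.
- The arm moves only by the tool step_arm, never from a script. Its argument "increments" is a list of rows, each a list of 2 entries, a list of its own where there are three numbers: the shift along the tool's x, y, z in m, then the turn, a rotation vector about the tool's x, y, z in rad. A call has 1 to 5 rows; each row is the pose to reach, as a shift and turn from the pose measured when the call began, along the tool's axes at that moment; what a row does not reach only later rows make up. A row lasts 1/10 s, in which the tool goes at most 50 mm and 8.59 degrees, less where a joint would pass 70% of its speed; a pose out of reach is approached as far as the arm can. A call with a gripper value outside its range is refused whole. "hand" is the closure, from -1 (fully open) to 1 (shut), so that 0 is half open, set as the call begins (left out, the last holds). The fingers move at their own pace and stop on an object; "grip_force" is the grip in N (left out, the last holds). Time passes only in rows, so rows that repeat a pose let the fingers close. It gives the time, the measured TCP pose, the force and the opening at its end, in the units of the state.
- r.read_state(): the state, without advancing time (a new reading comes with each control period).
- r.camera(name): name is "scene" or "top" or "wrist"; returns a dict with "pixels" (480x640x3 uint8, blue, green, red), "camera_matrix" (3x3 intrinsics, pixels), "extrinsics" (4x4, takes a point from camera to world coordinates). Camera axes: x right, y up, looking along -z (the intrinsics and any distortion apply to the point x, -y, -z); pixel columns grow to the right and rows downward; lengths in m; the calibration is good to about 2 mm. The wrist camera is an equidistant fisheye: a pixel r from the principal point sees the ray r / f radians off the axis. A picture is of the moment at which its call begins. There is no depth.
- r.close_job(): hands the job in, once; it reports no verdict.
The state is a dict: "time": time; "joint_positions": joint angles; "joint_vel": joint speeds; "joint_torque": joint torques, N m; "ee_pos": TCP position; "eef_rot": TCP orientation; "ft_force": force on the tool from outside, world axes, zero at the start; "torque": the same for the moment, N m; "width": finger opening in m.
Only numpy, scipy, OpenCV 4.12 (cv2) and the standard library are available. Lean on these libraries where they do the work, as an engineer would, in place of code of your own. Each camera call takes 0.05 s, during which the arm holds its last target.

## Task

Get the prize-draw tin ready for entries: lift the nested pair of lids together by the knob, lower them gently onto the open tin until the inner lid is fully seated with the cover still on it, and let go of the knob. Then lift the cover alone by its two upright lugs, straight up off the knob, leaving the inner lid seated; the cover must not come off earlier. Finish while still holding the cover level in the air, all of it above the top of the knob, with the tin, bottle, pen and note pad undisturbed.

Things in the scene. Friction and masses are not known exactly. Their poses are not given: they have to be found in the camera images.
- tin: Open round steel tin standing on the table, loose, 0.9 kg with its contents: outer diameter 116 mm, height 80 mm, wall 3 mm, mouth 110 mm across. A few wooden tokens lie on its floor. Origin at the centre of its underside, z up.
- inner_lid: Round steel inner lid, about 0.2 kg, on the table under the cover. Origin: centre of its underside, z up. Plug 105 mm across (99 at the bottom) from 0 to 14 mm high, 2.5 mm play in the tin's mouth; flange 122 mm across from 14 to 18 mm, comes to rest on the tin's rim (origin then 66 mm above the tin's origin). Its slot is hidden by the cover. It may be turned any way about z.
- knob (a point): Middle of the head of the dark wooden knob in the centre of the inner lid, 65 mm above the lid's origin. The round head, 24 mm across, 53 to 77 mm above the lid's origin, is the place to grip; its stem is 14 mm across. The knob passes freely through the cover, and lifting it lifts both lids.
- cover: Round steel outer lid, 134 mm across, about 0.16 kg, loose on the inner lid's flange with 3 mm side play. Origin: on its axis, underside of its 3 mm top sheet, 18 mm above the inner lid's origin; z up. Skirt hangs to 6 mm below the origin. A 36 mm hole in its middle lets the knob through. Two upright lugs stand either side of the hole.
- lugs (a point): Point midway between the cover's two lugs, 11 mm above the cover's origin. Each lug is a dark wooden plate 32 mm long along the cover's x, 5 mm thick, 3 to 19 mm above its origin; outer faces at y = +25 and -25 mm. Grip both together, 50 mm across the outer faces, with the knob (to 59 mm above the cover's origin) between the fingers: this lifts the cover alone.
- water: Bystander: clear water bottle, 62 mm in diameter, 190 mm tall, standing between and beyond the two work places. Origin at the centre of its underside.
- pen: Bystander: marker pen, 140 mm long along its x axis, 15 mm thick, lying on the table. Origin at the middle of its underside.
- notes: Bystander: pad of sticky notes, 76 x 76 x 12 mm, lying on the table. Origin at the centre of its underside.
Mind the look-alikes: they are no part of the job. What is shaped like the tin but green or turquoise is not meant.

How it is judged:
By the outcome, as a careful person would: the job done as asked, in the order asked, and still so for the second after the job is handed in, while the arm keeps its last pose, push and grip.
It also fails if it takes over 43 s, if anything falls off the work surface, if the arm or the gripper's body presses on something with over 40 N, if the wrist force passes 120 N, or if a joint passes its speed limit or range.

## Working session

There is one attempt and no reset: what is moved stays moved. The work goes in short steps, Python scripts to look and compute and a tool call to move; the robot and the scene stay as the last step left them, time stands still between calls to the robot, and variables do not carry over. Pictures are saved under pics/ and viewed, and the job is handed in when it is done.

Besides the shell and the picture viewer there is one more tool, called after "Call:" as name(argument=value, ...) on one line, values as JSON. step_arm: Moves the arm, as the interface text tells. Its arguments: {"type":"object","properties":{"increments":{"type":"array"},"hand":{"type":"number"},"grip_force":{"type":"number"}},"required":["increments"]}

```bash
mkdir -p pics; ls
python3 - <<'E'
from bench import r
import cv2,json,numpy as np
print(r.read_state())
for n in ["scene","top","wrist"]:
    c=r.camera(n); cv2.imwrite(f"pics/{n}0.png",c["pixels"]); np.savez(f"{n}0.npz",**c)
    print(n,np.round(c["camera_matrix"],2).tolist(),np.round(c["extrinsics"],4).tolist(),[k for k in c])
E
```

```text
pics
{'time': 0.0, 'joint_positions': array([-1.36258842,  0.33288007, -0.06471135,  1.46092795,  0.02161053,
        1.34989268, -0.08850304]), 'joint_vel': array([-0.00204369,  0.0017578 ,  0.00147187, -0.00068229, -0.00134565,
        0.00014284, -0.00089859]), 'joint_torque': array([-1.59555311e-04, -6.23262620e+01,  2.43900984e-02, -3.89900708e+01,
       -6.14214898e-02,  3.96958133e-02,  1.54916534e-04]), 'ee_pos': array([0.14289281, 0.60805578, 0.22175523]), 'eef_rot': array([ 1.15132687e-01,  9.93349871e-01, -7.04532957e-04, -4.58077570e-05]), 'ft_force': array([-0.51003621, -0.35662138,  0.04944305]), 'torque': array([-0.00386997, -0.03883378,  0.03704374]), 'width': 0.08713807141913768}
scene [[565.08, 0.0, 323.24], [0.0, 565.08, 245.21], [0.0, 0.0, 1.0]] [[0.7567, -0.4554, 0.4691, 1.2236], [0.6537, 0.5397, -0.5305, -0.5953], [-0.0115, 0.708, 0.7061, 0.9903], [0.0, 0.0, 0.0, 1.0]] ['pixels', 'camera_matrix', 'extrinsics']
top [[447.48, 0.0, 323.09], [0.0, 447.48, 238.35], [0.0, 0.0, 1.0]] [[-0.0238, 0.9815, -0.1898, 0.4536], [-0.9995, -0.027, -0.0143, 0.0663], [-0.0192, 0.1893, 0.9817, 0.8755], [0.0, 0.0, 0.0, 1.0]] ['pixels', 'camera_matrix', 'extrinsics']
wrist [[371.65, 0.0, 324.05], [0.0, 371.65, 241.02], [0.0, 0.0, 1.0]] [[0.2283, -0.929, -0.2911, 0.0623], [0.9736, 0.2172, 0.0702, 0.6263], [-0.0019, -0.2995, 0.9541, 0.3844], [0.0, 0.0, 0.0, 1.0]] ['pixels', 'camera_matrix', 'extrinsics']
```

View pics/scene0.png

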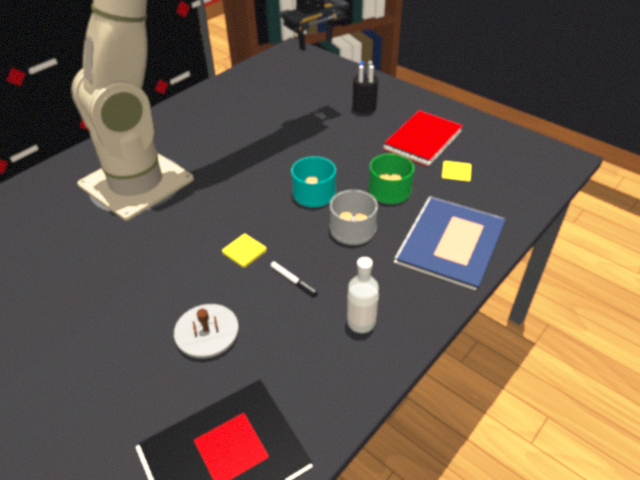

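View pics/top0.png

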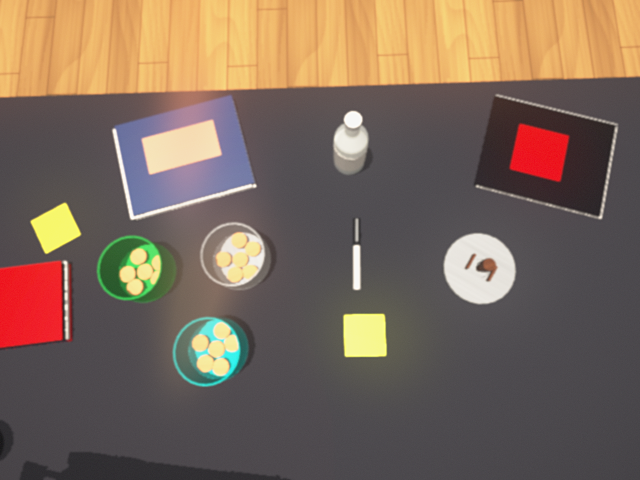

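View pics/wrist0.png

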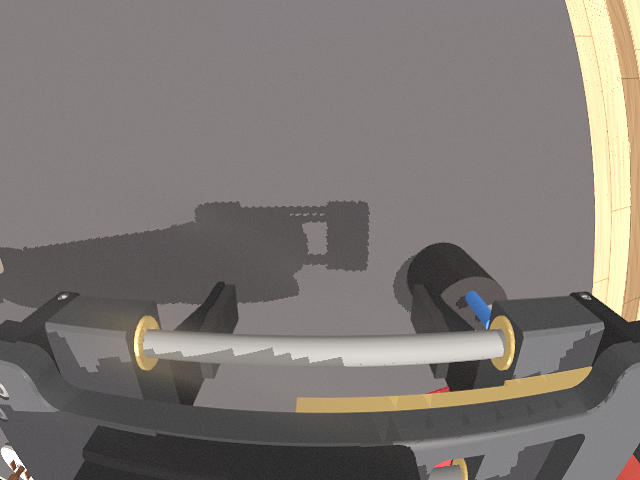

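```bash
cat > h.py <<'E'
import numpy as np,cv2
from bench import r
from scipy.spatial.transform import Rotation as R
def ray(c,uv):
    K=c["camera_matrix"];E=c["extrinsics"]
    uv=np.atleast_2d(np.array(uv,float))
    d=np.c_[(uv[:,0]-K[0,2])/K[0,0],-(uv[:,1]-K[1,2])/K[1,1],-np.ones(len(uv))]@E[:3,:3].T
    return E[:3,3],d
def onz(c,uv,z):
    o,d=ray(c,uv); return o+d*((z-o[2])/d[:,2])[:,None]
def fray(c,uv):
    K=c["camera_matrix"];E=c["extrinsics"]
    uv=np.atleast_2d(np.array(uv,float))
    a=(uv-K[:2,2])/K[0,0]; t=np.linalg.norm(a,axis=1)+1e-12
    s=np.sin(t)/t
    d=np.c_[a[:,0]*s,-a[:,1]*s,-np.cos(t)]@E[:3,:3].T
    return E[:3,3],d
def fonz(c,uv,z):
    o,d=fray(c,uv); return o+d*((z-o[2])/d[:,2])[:,None]
def proj(c,P):
    K=c["camera_matrix"];E=c["extrinsics"]
    q=(np.atleast_2d(P)-E[:3,3])@E[:3,:3]
    return np.c_[K[0,0]*q[:,0]/-q[:,2]+K[0,2],K[1,1]*-q[:,1]/-q[:,2]+K[1,2]]
def fproj(c,P):
    K=c["camera_matrix"];E=c["extrinsics"]
    q=(np.atleast_2d(P)-E[:3,3])@E[:3,:3]
    v=np.c_[q[:,0],-q[:,1]];n=np.linalg.norm(v,axis=1)
    t=np.arctan2(n,-q[:,2]); return v/n[:,None]*t[:,None]*K[0,0]+K[:2,2]
def two(c1,u1,c2,u2):
    o1,d1=ray(c1,u1);o2,d2=ray(c2,u2);d1=d1[0]/np.linalg.norm(d1);d2=d2[0]/np.linalg.norm(d2)
    s=np.linalg.lstsq(np.c_[d1,-d2],o2-o1,rcond=None)[0]
    a=o1+s[0]*d1;b=o2+s[1]*d2
    return (a+b)/2,np.linalg.norm(a-b)
def circfit(P):
    A=np.c_[2*P[:,:2],np.ones(len(P))];s=np.linalg.lstsq(A,(P[:,:2]**2).sum(1),rcond=None)[0]
    return s[:2],np.sqrt(s[2]+s[:2]@s[:2])
def load(n): return dict(np.load(n))
E
python3 - <<'E'
from h import *
T=load("top0.npz");S=load("scene0.npz")
a=cv2.resize(T["pixels"][215:310,185:285],None,fx=4,fy=4,interpolation=2)
b=cv2.resize(T["pixels"][220:315,430:530],None,fx=4,fy=4,interpolation=2)
c=cv2.resize(S["pixels"][175:270,300:400],None,fx=4,fy=4,interpolation=2)[:220]
c=cv2.resize(S["pixels"][185:245,310:400],None,fx=4,fy=4,interpolation=2)
d=cv2.resize(S["pixels"][300:360,165:255],None,fx=4,fy=4,interpolation=2)
w=np.zeros((600,800,3),np.uint8);w[:380,:400]=a;w[:380,400:]=b
c=cv2.resize(c,(320,213));d=cv2.resize(d,(320,213));w[385:598,:320]=c;w[385:598,400:720]=d
cv2.imwrite("pics/crop1.png",w)
E
```

```text
(no output)
```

View pics/crop1.png

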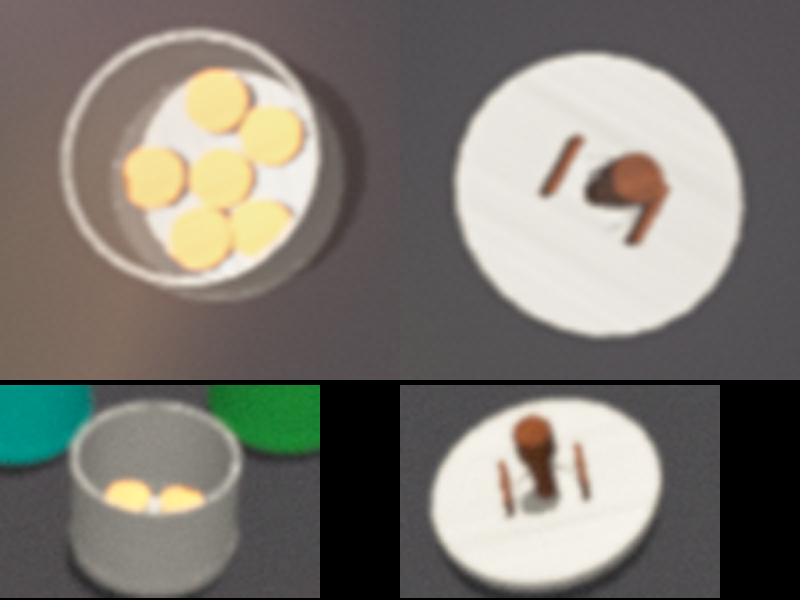

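Run:
```python
from h import *
T=load("top0.npz");S=load("scene0.npz")
# tin: rim clicks (outer edge) in crop
p=np.array([[61,157],[193,27],[321,160],[190,287],[100,62],[285,68],[97,250],[285,250]])/4-.375+[185,215]
P=onz(T,p,.080);c,rad=circfit(P);print("tin top",c,rad,np.linalg.norm(P[:,:2]-c,axis=1))
s=320/360*4
p=(np.array([[70,450],[155,402],[241,455],[215,413],[95,412]])-[0,385])/s+[310,185]
P=onz(S,p,.080);c,rad=circfit(P);print("tin scene",c,rad,np.linalg.norm(P[:,:2]-c,axis=1))
# cover
for n,C,box in(("top",T,(430,220,530,315)),("scene",S,(160,295,255,365))):
    x0,y0,x1,y1=box;im=C["pixels"][y0:y1,x0:x1]
    g=cv2.cvtColor(im,cv2.COLOR_BGR2GRAY)
    g=cv2.resize(g,None,fx=4,fy=4,interpolation=2)
    m=(g>150).astype(np.uint8);cs,_=cv2.findContours(m,cv2.RETR_EXTERNAL,cv2.CHAIN_APPROX_NONE)
    k=max(cs,key=cv2.contourArea)[:,0];k=cv2.convexHull(k)[:,0]
    P=onz(C,k/4-.375+[x0,y0],.021);c,rad=circfit(P)
    print("cover",n,c,rad,np.linalg.norm(P[:,:2]-c,axis=1).std())
    hsv=cv2.cvtColor(im,cv2.COLOR_BGR2HSV)
    mk=((hsv[...,1]>90)&((hsv[...,0]<20)|(hsv[...,0]>170))&(hsv[...,2]>50)).astype(np.uint8)
    nn,l,st,ce=cv2.connectedComponentsWithStats(mk)
    print(st[1:].tolist(),(ce[1:]+[x0,y0]).round(1).tolist())
# knob
kt=np.array([[637-400,177]])/4-.375+[430,220]
ks=np.array([[533-400,434-385]])/s+[165,300]
print("knob",two(T,kt[0],S,ks[0]),onz(T,kt,.07),onz(S,ks,.068),)
# lugs, tops z=.037
l=(np.array([[578,136],[545,194],[662,187],[632,243]])-[400,0])/4-.375+[430,220]
L=onz(T,l,.035);print("lugs top",L)
l2=(np.array([[503,460],[510,515],[578,445],[587,498]])-[400,385])/s+[165,300]
L2=onz(S,l2,.035);print("lugs scene",L2)
for A in(L,L2):
    d=(A[1]-A[0])+(A[3]-A[2]);print(A.mean(0),np.degrees(np.arctan2(d[1],d[0])),np.degrees(np.arctan2(*( (A[2:].mean(0)-A[:2].mean(0))[[1,0]]))),np.linalg.norm(A[2:].mean(0)-A[:2].mean(0)))
b=np.array([[350,162],[365,335],[356,254]]);print(onz(T,b,0.01))
```

```text
tin top [0.58386706 0.24261889] 0.05950231175952577 [0.05876392 0.05965062 0.05917232 0.05917457 0.06122921 0.05795301
 0.05864694 0.06134152]
tin scene [0.58317966 0.24444468] 0.05952532900163284 [0.05918552 0.0562518  0.05901017 0.06163096 0.06138857]
cover top [ 0.55355468 -0.21752277] 0.06795279615205306 0.00015146774880922032
[[36, 35, 9, 13, 29], [49, 39, 18, 21, 169]] [[470.3, 260.9], [488.7, 266.4]]
cover scene [ 0.55302377 -0.21757044] 0.0686158766244325 0.0005412662584405149
[[37, 14, 11, 22, 143], [55, 24, 2, 9, 9], [34, 30, 2, 8, 9]] [[202.9, 317.9], [215.4, 323.0], [194.4, 328.6]]
knob (array([ 0.55428097, -0.21782162,  0.07283173]), np.float64(0.0011807473264224242)) [[ 0.55425993 -0.21929528  0.07      ]] [[ 0.55122306 -0.21544215  0.068     ]]
lugs top [[ 0.5788196  -0.20587722  0.035     ]
 [ 0.5517441  -0.18808843  0.035     ]
 [ 0.55361216 -0.2429074   0.035     ]
 [ 0.52774625 -0.2264931   0.035     ]]
lugs scene [[ 0.5285399  -0.2263104   0.035     ]
 [ 0.56268257 -0.24966789  0.035     ]
 [ 0.55419358 -0.18983398  0.035     ]
 [ 0.58773751 -0.2124801   0.035     ]]
[ 0.55298053 -0.21584154  0.035     ] 147.13529065974393 -123.11594937738928 0.04503214516725984
[ 0.55828839 -0.21957309  0.035     ] -34.2022334867348 55.4574385642188 0.04471515365918695
[[0.77751409 0.02043329 0.01      ]
 [0.43289611 0.00424514 0.01      ]
 [0.58795177 0.01538045 0.01      ]]
```

```bash
cat > plan.py <<'E'
from h import *
import sys
def plan(xyz,yaw_y=None):
    s=r.read_state();q=R.from_quat(s["eef_rot"]);M=q.as_matrix()
    d=np.array(xyz)-s["ee_pos"]
    if yaw_y is None: 
        yv=M[:,1]; a=np.arctan2(yv[1],yv[0])
    else: a=np.radians(yaw_y)
    y=np.array([np.cos(a),np.sin(a),0]);z=np.array([0,0,-1.]);x=np.cross(y,z)
    Rt=R.from_matrix(np.c_[x,y,z])
    print("t",round(s["time"],2),"pos",s["ee_pos"].round(4),"yawy",np.degrees(np.arctan2(M[1,1],M[0,1])).round(1),"tilt",np.degrees(np.arccos(-M[2,2])).round(2),"F",s["ft_force"].round(2),"w",round(s["width"],4),"q",s["joint_positions"].round(2))
    print("shift",(M.T@d).round(4),"turn",(q.inv()*Rt).as_rotvec().round(4),"dist",np.linalg.norm(d).round(3))
if __name__=="__main__":
    a=[float(v) for v in sys.argv[1:]]
    plan(a[:3],a[3] if len(a)>3 else None)
E
python3 plan.py .36 .48 .25 57;python3 plan.py .553 -.2175 .2 57
```

```text
t 0.15 pos [0.1429 0.6081 0.2219] yawy 76.8 tilt 0.06 F [-0.54  0.05  0.55] w 0.0867 q [-1.36  0.33 -0.06  1.46  0.02  1.35 -0.09]
shift [-0.2406 -0.0751 -0.028 ] turn [-1.100e-03  2.000e-04  3.451e-01] dist 0.254
t 0.15 pos [0.1429 0.6081 0.2219] yawy 76.8 tilt 0.06 F [-0.54  0.05  0.55] w 0.0867 q [-1.36  0.33 -0.06  1.46  0.02  1.35 -0.09]
shift [-0.5881 -0.7099  0.0227] turn [-1.100e-03  2.000e-04  3.451e-01] dist 0.922
```

Call:
step_arm(increments=[[[-0.04,-0.012,-0.006],[0,0,0.07]],[[-0.085,-0.025,-0.012],[0,0,0.14]],[[-0.13,-0.04,-0.018],[0,0,0.21]],[[-0.175,-0.055,-0.024],[0,0,0.28]],[[-0.22,-0.07,-0.028],[0,0,0.345]]], hand=-1)

```text
time: 0.65
ee_pos: [0.3425, 0.4885, 0.2504]
eef_rot: [0.285, 0.958, -0.0, 0.0]
ft_force: [0.4, 1.8, 0.6]
width: 0.0872
```

```bash
python3 plan.py .5 .29 .25 57;python3 plan.py .553 -.2175 .2 57
```

```text
t 0.65 pos [0.3425 0.4885 0.2504] yawy 56.9 tilt 0.05 F [0.37 1.77 0.59] w 0.0872 q [-1.12  0.25  0.1   1.5  -0.03  1.39 -0.02]
shift [-0.2404 -0.08    0.0005] turn [-0.0008  0.0003 -0.0026] dist 0.253
t 0.65 pos [0.3425 0.4885 0.2504] yawy 56.9 tilt 0.05 F [0.37 1.77 0.59] w 0.0872 q [-1.12  0.25  0.1   1.5  -0.03  1.39 -0.02]
shift [-0.5622 -0.4759  0.0509] turn [-0.0008  0.0003 -0.0026] dist 0.738
```

Call:
step_arm(increments=[[[-0.047,-0.016,0],[0,0,0]],[[-0.094,-0.032,0],[0,0,0]],[[-0.14,-0.055,0],[0,0,0]],[[-0.18,-0.085,0],[0,0,0]],[[-0.215,-0.12,0],[0,0,0]]])

```text
time: 1.15
ee_pos: [0.4574, 0.2701, 0.2502]
eef_rot: [0.286, 0.958, -0.001, 0.0]
ft_force: [1.0, -0.5, 0.8]
width: 0.0869
```

Call:
step_arm(increments=[[[-0.035,-0.035,0],[0,0,0]],[[-0.07,-0.07,0],[0,0,0]],[[-0.105,-0.105,0],[0,0,0]],[[-0.14,-0.14,0.01],[0,0,0]],[[-0.175,-0.175,0.02],[0,0,0]]])

```text
time: 1.65
ee_pos: [0.5077, 0.0277, 0.2308]
eef_rot: [0.286, 0.958, -0.0, 0.0]
ft_force: [1.2, 0.8, -0.8]
width: 0.0871
```

```bash
python3 plan.py .553 -.2175 .2 57
```

```text
t 1.65 pos [0.5077 0.0277 0.2308] yawy 56.8 tilt 0.06 F [ 1.16  0.85 -0.77] w 0.0871 q [-0.59  0.06  0.47  1.77 -0.03  1.31  0.87]
shift [-0.1721 -0.1804  0.031 ] turn [-0.0002  0.0009 -0.0033] dist 0.251
```

Call:
step_arm(increments=[[[-0.035,-0.035,0.005],[0,0,0]],[[-0.075,-0.078,0.012],[0,0,0]],[[-0.115,-0.12,0.02],[0,0,0]],[[-0.15,-0.155,0.027],[0,0,0]],[[-0.172,-0.18,0.031],[0,0,-0.003]]])

```text
time: 2.15
ee_pos: [0.5529, -0.2159, 0.2001]
eef_rot: [0.284, 0.959, -0.0, 0.001]
ft_force: [0.8, 0.3, 0.7]
width: 0.0871
```

Call:
step_arm(increments=[[[0,0,0],[0,0,0]]])

```text
time: 2.25
ee_pos: [0.5509, -0.2235, 0.1989]
eef_rot: [0.288, 0.958, -0.002, -0.0]
ft_force: [-1.1, -1.0, 0.2]
width: 0.0868
```

```bash
python3 - <<'E'
from h import *
for n in ["wrist","top","scene"]:
    c=r.camera(n);np.savez(f"{n}1.npz",**c);cv2.imwrite(f"pics/{n}1.png",c["pixels"])
W=load("wrist1.npz")
P=[[.5535,-.2175,.077],[.5535,-.2175,.065],[.5535,-.2175,.021]]
print(fproj(W,P))
im=W["pixels"].copy()
for p in fproj(W,P):cv2.drawMarker(im,tuple(int(v) for v in p),(0,255,0),0,12)
cv2.imwrite("pics/wrist1.png",im)
E
python3 plan.py .553 -.2175 .2 57
```

```text
[[333.93592682 231.03952167]
 [333.63642667 227.04996376]
 [332.70283848 214.68348186]]
t 2.4 pos [ 0.5527 -0.2156  0.1996] yawy 57.0 tilt 0.01 F [ 0.16  1.59 -0.51] w 0.087 q [-0.24  0.31  0.66  1.61 -0.2   1.28  1.45]
shift [-0.0013 -0.0015 -0.0004] turn [-0.0001  0.0001  0.0002] dist 0.002
```

View pics/wrist1.png

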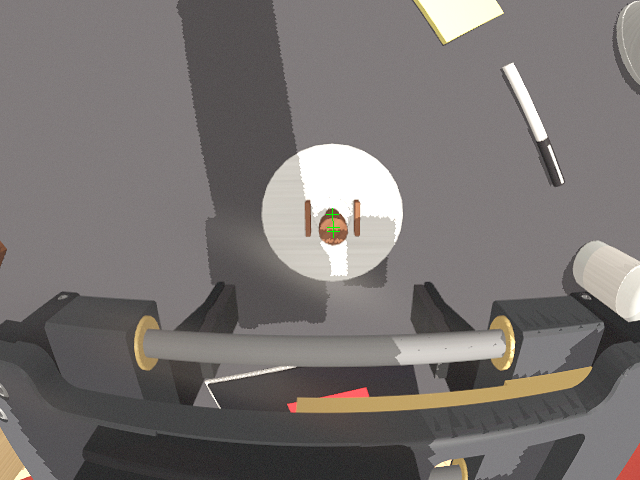

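Run:
```python
from h import *
W=load("wrist1.npz")
im=W["pixels"];x0,y0,x1,y1=255,135,415,290
s=im[y0:y1,x0:x1];hsv=cv2.cvtColor(s,cv2.COLOR_BGR2HSV)
mk=((hsv[...,1]>90)&((hsv[...,0]<20)|(hsv[...,0]>170))&(hsv[...,2]>30)).astype(np.uint8)
n,l,st,ce=cv2.connectedComponentsWithStats(mk)
for i in range(1,n):
    if st[i,4]>20:
        print(st[i].tolist(),(ce[i]+[x0,y0]).round(1))
        k=np.argwhere(l==i)[:,::-1].astype(np.float32); print(cv2.minAreaRect(k))
        for z in (.037,.065): print(z,fonz(W,ce[i]+[x0,y0],z).round(4))
g=cv2.cvtColor(s,cv2.COLOR_BGR2GRAY);
m=(g>105).astype(np.uint8);cs,_=cv2.findContours(m,0,1);k=max(cs,key=cv2.contourArea);k=cv2.convexHull(k)[:,0]+[x0,y0]
P=fonz(W,k,.020);c,rad=circfit(P);print("cover",c,rad,np.linalg.norm(P[:,:2]-c,axis=1).std())
cv2.imwrite("pics/w1crop.png",cv2.resize(s,None,fx=3.7,fy=3.7,interpolation=2))
```

```text
[50, 65, 6, 37, 184] [307.6 217.7]
((52.5, 83.0), (36.0, 5.0), 90.0)
0.037 [[ 0.5401 -0.236   0.037 ]]
0.065 [[ 0.5351 -0.231   0.065 ]]
[99, 65, 6, 36, 208] [356.5 217.4]
((101.5, 82.5), (35.0, 5.0), 90.0)
0.037 [[ 0.564  -0.1991  0.037 ]]
0.065 [[ 0.5569 -0.1972  0.065 ]]
[64, 74, 29, 36, 765] [332.5 227.3]
((77.50000762939453, 93.00000762939453), (31.819805145263672, 30.405588150024414), 45.0)
0.037 [[ 0.5599 -0.2222  0.037 ]]
0.065 [[ 0.5532 -0.2184  0.065 ]]
cover [ 0.5670994  -0.20174415] 0.09421608477757358 0.005065714719768262
```

View pics/w1crop.png

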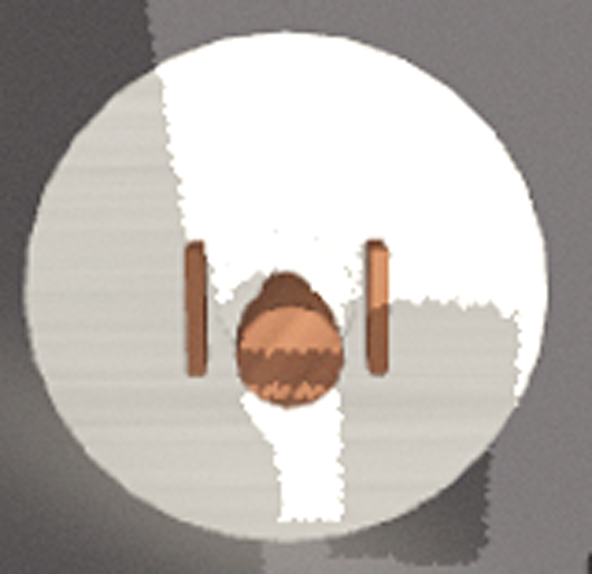

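Call:
step_arm(increments=[[[-0.001,-0.002,0.03],[0,0,0]],[[-0.001,-0.002,0.07],[0,0,0]],[[-0.001,-0.002,0.11],[0,0,0]],[[-0.001,-0.002,0.14],[0,0,0]],[[-0.001,-0.002,0.153],[0,0,0]]])

```text
time: 2.9
ee_pos: [0.5515, -0.2149, 0.0441]
eef_rot: [0.283, 0.959, 0.0, -0.002]
ft_force: [-0.4, -0.2, 0.3]
width: 0.0871
```

Call:
step_arm(increments=[[[0,0,0],[0,0,0]],[[0,0,0],[0,0,0]]])

```text
time: 3.1
ee_pos: [0.5523, -0.214, 0.0451]
eef_rot: [0.282, 0.959, 0.001, -0.001]
ft_force: [0.8, 0.6, -0.4]
width: 0.0872
```

```bash
python3 plan.py .553 -.2178 .046 57
python3 - <<'E'
from h import *
for n in ["wrist","scene"]:
    c=r.camera(n);np.savez(f"{n}2.npz",**c);im=c["pixels"]
    if n=="scene": im=cv2.resize(im[230:380,110:310],None,fx=4,fy=4,interpolation=2)
    cv2.imwrite(f"pics/{n}2.png",im)
E
```

```text
t 3.1 pos [ 0.5523 -0.214   0.0451] yawy 57.3 tilt 0.18 F [ 0.83  0.62 -0.36] w 0.0872 q [-0.18  0.48  0.59  1.76 -0.31  1.    1.53]
shift [-0.0026 -0.0029 -0.0009] turn [ 0.0006 -0.0031  0.0047] dist 0.004
```

View pics/wrist2.png

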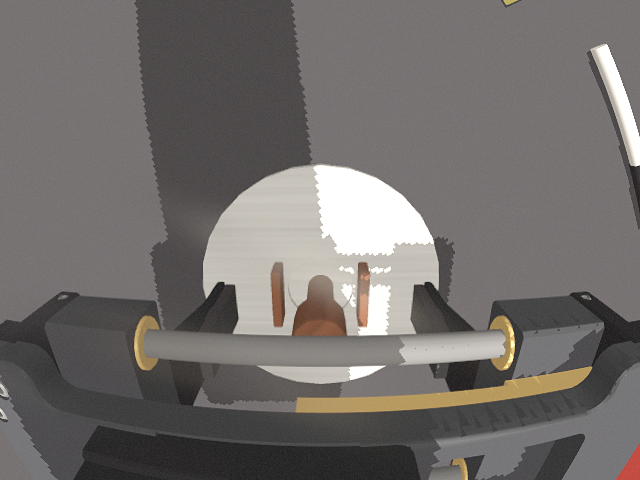

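View pics/scene2.png

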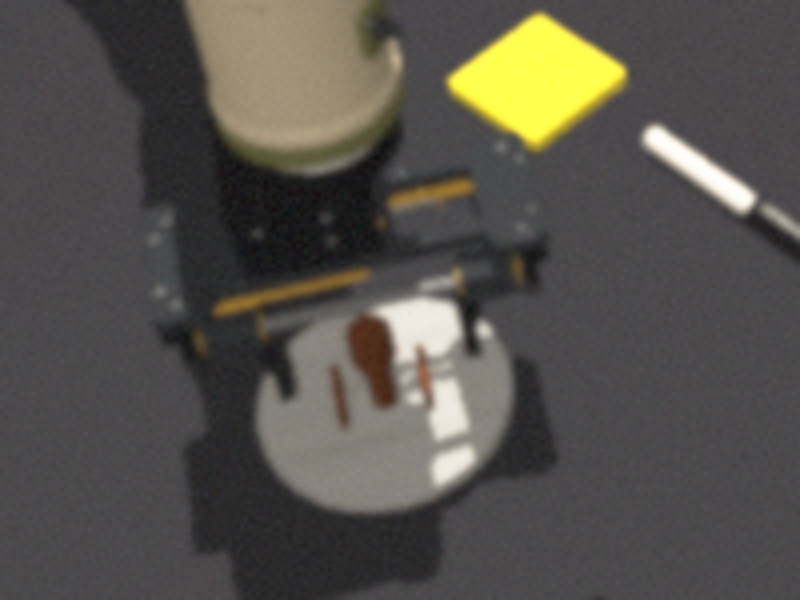

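Run:
```python
from h import *
for i in range(6):
    s=r.read_state();print(round(s["time"],3),s["ee_pos"].round(4),s["joint_positions"].round(4),s["joint_vel"].round(3),s["ft_force"].round(2));r.camera("top")
```

```text
3.2 [ 0.5527 -0.2148  0.0458] [-0.1805  0.4762  0.5948  1.7615 -0.3116  1.0002  1.532 ] [ 0.004 -0.     0.005 -0.001 -0.002 -0.003  0.004] [-0.05  0.88 -0.02]
3.25 [ 0.5526 -0.215   0.0458] [-0.1803  0.4762  0.5949  1.7616 -0.3117  1.0001  1.5321] [ 0.004  0.005  0.001  0.004 -0.001 -0.004  0.003] [-0.56  0.26  0.59]
3.3 [ 0.5524 -0.2151  0.0456] [-0.1801  0.4765  0.5949  1.7618 -0.3118  0.9999  1.5322] [ 0.002  0.007 -0.001  0.005 -0.002 -0.004  0.002] [ 0.15  0.28 -0.24]
3.35 [ 0.5522 -0.2151  0.0453] [-0.18    0.4768  0.5949  1.7622 -0.3118  0.9998  1.5323] [ 0.001  0.006  0.001  0.004 -0.001 -0.004 -0.   ] [0.09 0.97 0.32]
3.4 [ 0.552  -0.2151  0.045 ] [-0.1799  0.4771  0.5948  1.7624 -0.3119  0.9997  1.5323] [ 0.001  0.005 -0.002  0.004  0.    -0.001  0.002] [-0.09 -0.25  0.58]
3.45 [ 0.5519 -0.2151  0.0448] [-0.1798  0.4774  0.5946  1.7626 -0.3119  0.9996  1.5324] [ 0.002  0.005 -0.002  0.003 -0.001 -0.002  0.001] [ 0.17  0.25 -0.21]
```

```bash
python3 plan.py .553 -.2178 .047 57
```

```text
t 3.5 pos [ 0.5517 -0.2151  0.0446] yawy 57.2 tilt 0.18 F [-1.05 -0.33  0.07] w 0.0873 q [-0.18  0.48  0.59  1.76 -0.31  1.    1.53]
shift [-0.0026 -0.0016 -0.0025] turn [ 0.0001 -0.0031  0.003 ] dist 0.004
```

Call:
step_arm(increments=[[[-0.0025,-0.0015,-0.0025],[0,-0.003,0]],[[-0.0025,-0.0015,-0.0025],[0,-0.003,0]],[[-0.0025,-0.0015,-0.0025],[0,-0.003,0]]])

```text
time: 3.8
ee_pos: [0.5531, -0.2179, 0.0472]
eef_rot: [0.283, 0.959, 0.0, 0.0]
ft_force: [0.9, 0.6, 0.0]
width: 0.0872
```

```bash
python3 plan.py .553 -.2178 .047 57
```

```text
t 3.8 pos [ 0.5531 -0.2179  0.0472] yawy 57.2 tilt 0.02 F [0.89 0.59 0.02] w 0.0872 q [-0.18  0.48  0.6   1.76 -0.31  1.    1.53]
shift [0.0001 0.     0.0002] turn [0.0002 0.0002 0.0027] dist 0.0
```

Excellent position. Close on the knob.

Call:
step_arm(increments=[[[0,0,0],[0,0,0]],[[0,0,0],[0,0,0]],[[0,0,0],[0,0,0]],[[0,0,0],[0,0,0]],[[0,0,0],[0,0,0]]], hand=1, grip_force=30)

```text
time: 4.3
ee_pos: [0.5531, -0.2178, 0.0472]
eef_rot: [0.283, 0.959, 0.0, 0.0]
ft_force: [0.2, -0.8, -0.3]
width: 0.055
```

Call:
step_arm(increments=[[[0,0,0],[0,0,0]],[[0,0,0],[0,0,0]],[[0,0,0],[0,0,0]]])

```text
time: 4.6
ee_pos: [0.5531, -0.2178, 0.0472]
eef_rot: [0.283, 0.959, 0.0, 0.0]
ft_force: [-0.2, 0.3, 0.6]
width: 0.0309
```

```bash
python3 plan.py .553 -.2178 .077 57
```

```text
t 4.6 pos [ 0.5531 -0.2178  0.0472] yawy 57.2 tilt 0.01 F [-0.24  0.3   0.58] w 0.0309 q [-0.18  0.48  0.6   1.76 -0.31  1.    1.53]
shift [ 0.0001 -0.     -0.0298] turn [0.0001 0.0002 0.0028] dist 0.03
```

Call:
step_arm(increments=[[[0,0,0],[0,0,0]],[[0,0,0],[0,0,0]],[[0,0,0],[0,0,0]],[[0,0,0],[0,0,0]]])

```text
time: 5.0
ee_pos: [0.5532, -0.2178, 0.0472]
eef_rot: [0.283, 0.959, 0.0, 0.0]
ft_force: [1.4, 1.1, -0.5]
width: 0.023
```

```bash
python3 plan.py .553 -.2178 .077 57
```

```text
t 5.0 pos [ 0.5532 -0.2178  0.0472] yawy 57.2 tilt 0.02 F [ 1.38  1.06 -0.53] w 0.023 q [-0.18  0.48  0.6   1.76 -0.31  1.    1.53]
shift [ 0.0001 -0.0001 -0.0298] turn [0.0003 0.0002 0.0029] dist 0.03
```

Call:
step_arm(increments=[[[0,0,-0.004],[0,0,0]],[[0,0,-0.012],[0,0,0]],[[0,0,-0.022],[0,0,0]],[[0,0,-0.03],[0,0,0]],[[0,0,-0.034],[0,0,0]]])

```text
time: 5.5
ee_pos: [0.5536, -0.218, 0.0826]
eef_rot: [0.283, 0.959, 0.0, 0.001]
ft_force: [-0.7, -1.4, -3.5]
width: 0.0232
```

```bash
python3 plan.py .553 -.2178 .22 57
python3 - <<'E'
from h import *
c=r.camera("scene");np.savez("scene3.npz",**c);im=c["pixels"];im=cv2.resize(im[230:380,110:310],None,fx=4,fy=4,interpolation=2)
cv2.imwrite("pics/scene3.png",im)
E
```

```text
t 5.5 pos [ 0.5536 -0.218   0.0826] yawy 57.2 tilt 0.11 F [-0.7  -1.42 -3.53] w 0.0232 q [-0.19  0.43  0.62  1.73 -0.28  1.06  1.51]
shift [ 0.0004 -0.     -0.1374] turn [0.0008 0.0016 0.0027] dist 0.137
```

View pics/scene3.png

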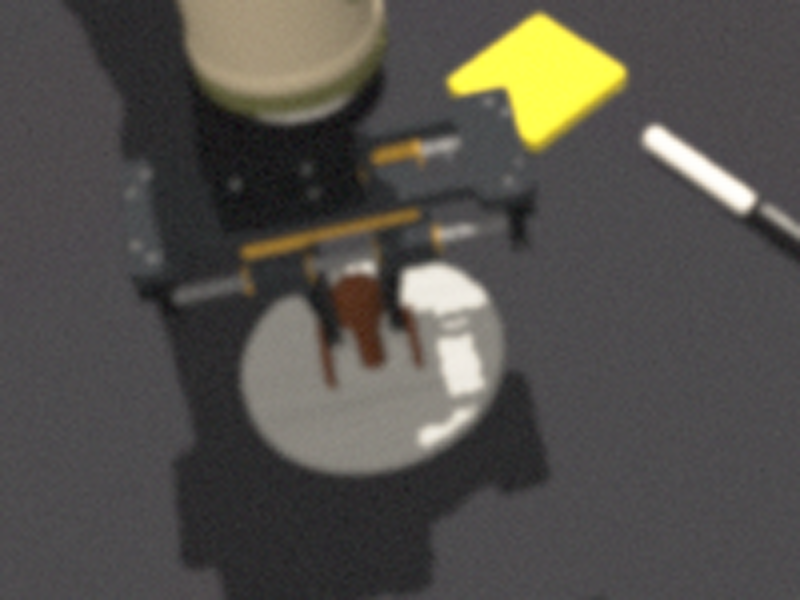

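Call:
step_arm(increments=[[[0,0,-0.02],[0,0,0]],[[0,0,-0.045],[0,0,0]],[[0,0,-0.075],[0,0,0]],[[0,0,-0.1],[0,0,0]],[[0,0,-0.115],[0,0,0]]])

```text
time: 6.05
ee_pos: [0.554, -0.2183, 0.1997]
eef_rot: [0.283, 0.959, 0.0, 0.002]
ft_force: [0.4, 0.2, -4.8]
width: 0.0229
```

```bash
python3 plan.py .5835 .2435 .2 57
```

```text
t 6.05 pos [ 0.554  -0.2183  0.1997] yawy 57.2 tilt 0.24 F [ 0.37  0.19 -4.82] w 0.0229 q [-0.24  0.31  0.66  1.61 -0.2   1.28  1.46]
shift [ 2.257e-01  4.040e-01 -4.000e-04] turn [0.0018 0.0038 0.0027] dist 0.463
```

Call:
step_arm(increments=[[[0.007,0.013,0],[0,0.002,0]],[[0.02,0.035,0],[0,0.004,0]],[[0.034,0.061,0],[0,0.004,0]],[[0.049,0.087,0],[0,0.004,0]],[[0.063,0.113,0],[0,0.004,0]]])

```text
time: 6.55
ee_pos: [0.5615, -0.0865, 0.1981]
eef_rot: [0.282, 0.959, 0.001, -0.001]
ft_force: [0.8, 0.3, -4.4]
width: 0.0233
```

Call:
step_arm(increments=[[[0.017,0.03,0],[0,0,0]],[[0.034,0.061,0],[0,0,0]],[[0.051,0.091,0],[0,0,0]],[[0.066,0.118,0],[0,0,0]],[[0.081,0.145,0],[0,0,0]]])

```text
time: 7.05
ee_pos: [0.5708, 0.082, 0.1967]
eef_rot: [0.282, 0.96, 0.0, -0.002]
ft_force: [0.7, 1.0, -4.3]
width: 0.0231
```

```bash
python3 plan.py .5835 .2435 .2 57
```

```text
t 7.05 pos [0.5708 0.082  0.1967] yawy 57.3 tilt 0.24 F [ 0.67  0.98 -4.28] w 0.0231 q [-0.64  0.26  0.5   1.65 -0.13  1.27  0.88]
shift [ 0.0766  0.1427 -0.003 ] turn [-0.0003 -0.0042  0.005 ] dist 0.162
```

Call:
step_arm(increments=[[[0.015,0.028,-0.001],[0,-0.004,0]],[[0.032,0.06,-0.002],[0,-0.004,0]],[[0.049,0.092,-0.003],[0,-0.004,0]],[[0.064,0.12,-0.003],[0,-0.004,0.004]],[[0.075,0.14,-0.003],[0,-0.004,0.004]]])

```text
time: 7.55
ee_pos: [0.5816, 0.2441, 0.1981]
eef_rot: [0.282, 0.959, -0.001, -0.001]
ft_force: [0.3, -0.5, -3.1]
width: 0.0228
```

```bash
python3 plan.py .5835 .2435 .2 57
```

```text
t 7.55 pos [0.5816 0.2441 0.1981] yawy 57.2 tilt 0.18 F [ 0.33 -0.46 -3.13] w 0.0228 q [-0.8   0.37  0.43  1.5  -0.16  1.31  0.64]
shift [-0.0019  0.0005 -0.002 ] turn [-0.0019 -0.0024  0.0041] dist 0.003
```

```bash
cat > tin.py <<'E'
from h import *
from scipy.ndimage import map_coordinates
from scipy.optimize import least_squares
def tinfit(C,c0,z=.08,show=False):
    g=cv2.cvtColor(C["pixels"],cv2.COLOR_BGR2GRAY).astype(float)
    c=np.array(c0,float)
    for it in range(4):
        pts=[];vals=[]
        rs=np.arange(.048,.066,.0005)
        for a in np.radians(np.arange(0,360,6)):
            P=np.c_[c[0]+rs*np.cos(a),c[1]+rs*np.sin(a),0*rs+z];p=proj(C,P)
            v=map_coordinates(g,[p[:,1],p[:,0]],order=1)
            i=np.argmax(v[3:-3])+3
            if v[i]-min(v[:i].max() if 0 else v[:i].min(),9e9)>12 and v[i]-v[i:].min()>12:
                pts.append(P[i]);
        pts=np.array(pts)
        f=least_squares(lambda q:np.linalg.norm(pts[:,:2]-q[:2],axis=1)-q[2],[*c,.0565],loss="soft_l1",f_scale=.0005)
        c=f.x[:2]
    res=f.fun;print(len(pts),f.x.round(4),np.abs(res).mean().round(5))
    return f.x,pts
if __name__=="__main__":
    for n in ("top","scene"):
        C=load(n+"0.npz");x,p=tinfit(C,(.5835,.2435))
        im=C["pixels"].copy()
        q=proj(C,p);u=q.mean(0).astype(int);s=7
        im=cv2.resize(im[u[1]-45:u[1]+45,u[0]-45:u[0]+45],None,fx=s,fy=s,interpolation=0)
        for a in q: cv2.circle(im,tuple(int(v) for v in ((a-u+45+.5)*s)),3,(0,0,255),-1)
        cv2.imwrite(f"pics/fit_{n}.png",cv2.resize(im,(400,400)))
    a=cv2.imread("pics/fit_top.png");b=cv2.imread("pics/fit_scene.png");cv2.imwrite("pics/fit.png",np.hstack([a,b]))
E
python3 tin.py
```

```text
46 [0.5839 0.2434 0.0559] 0.00045
43 [0.5838 0.2421 0.0557] 0.00056
```

View pics/fit.png

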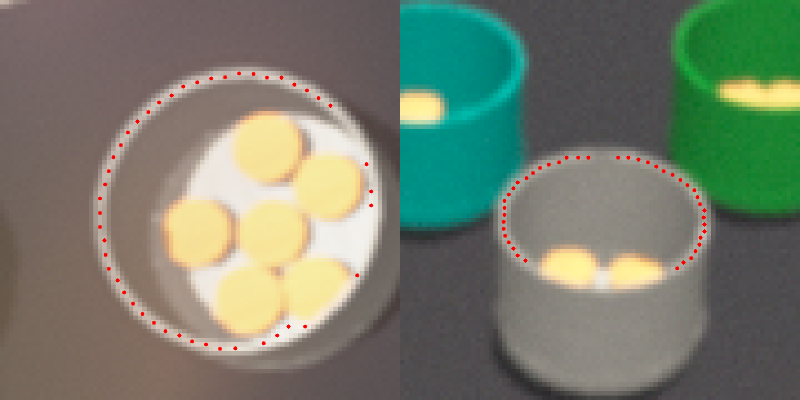

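```bash
python3 plan.py .5838 .2428 .2 57
python3 - <<'E'
from h import *
for n in ["wrist","scene","top"]:
    c=r.camera(n);np.savez(f"{n}4.npz",**c);im=c["pixels"]
    if n=="scene": im=cv2.resize(im[80:250,260:480],None,fx=3.6,fy=3.6,interpolation=2)
    if n=="top": im=cv2.resize(im[170:340,120:340],None,fx=3.6,fy=3.5,interpolation=2)
    cv2.imwrite(f"pics/{n}4.png",im)
E
```

```text
t 7.55 pos [0.5816 0.2441 0.1981] yawy 57.2 tilt 0.18 F [ 0.33 -0.46 -3.13] w 0.0228 q [-0.8   0.37  0.43  1.5  -0.16  1.31  0.64]
shift [-0.0026  0.0001 -0.002 ] turn [-0.0019 -0.0024  0.0041] dist 0.003
```

View pics/wrist4.png

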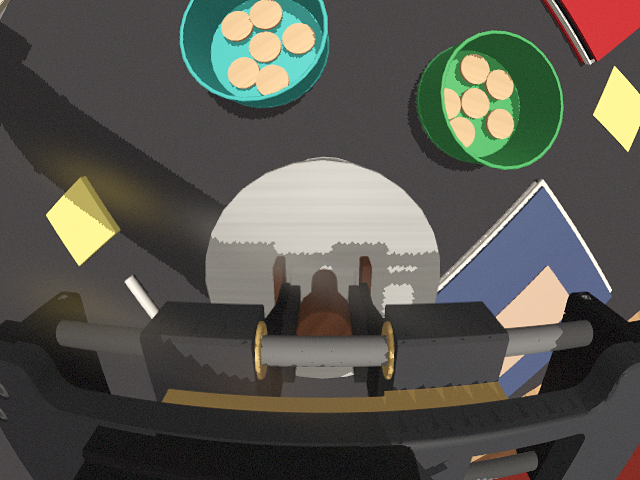

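View pics/scene4.png

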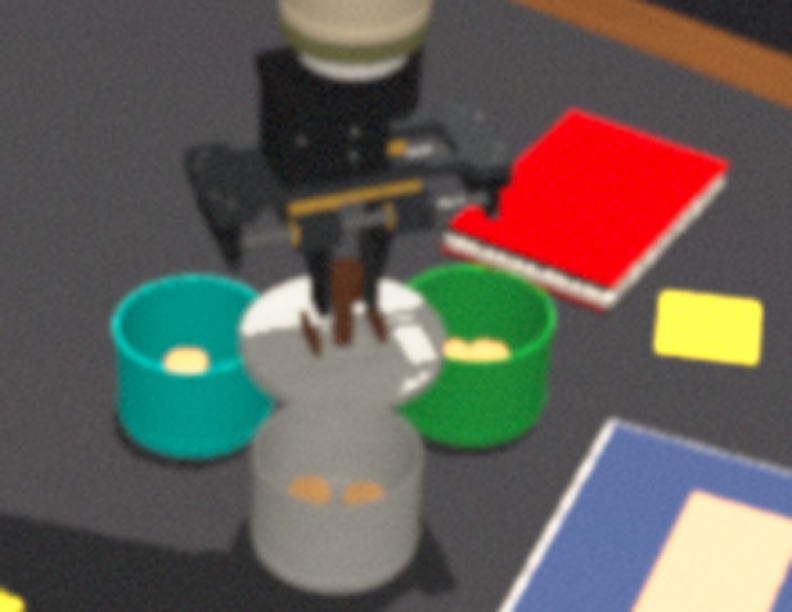

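View pics/top4.png

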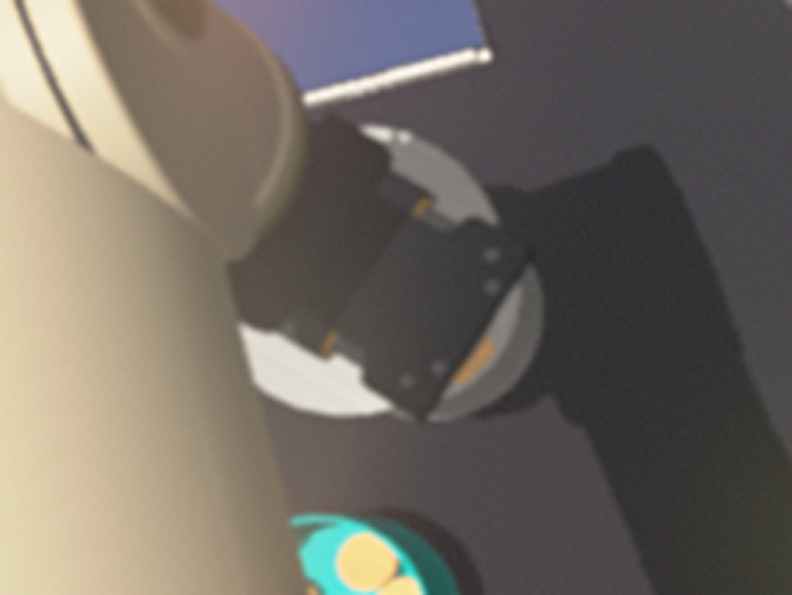

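```bash
cat > ov.py <<'E'
from h import *
import sys
def ov(tag,tcp,lidoff=.0472,rad=.067,show=True):
    th=np.radians(np.arange(0,360,5));out=[]
    x,y,z=tcp
    c=[np.c_[x+rad*np.cos(th),y+rad*np.sin(th),0*th+z-lidoff+h] for h in(.021,.012)]
    a=np.radians(-33)
    ux=np.array([np.cos(a),np.sin(a),0]);uy=np.array([-ux[1],ux[0],0])
    o=np.array([x,y,z-lidoff+.037])
    lg=np.array([o+ux*sx*.016+uy*sy*.025 for sy in(1,-1) for sx in(1,-1)])
    for n,pf in(("wrist",fproj),("scene",proj)):
        C=load(f"{n}{tag}.npz");im=C["pixels"];s=4
        if n=="wrist": X0,Y0=200,130
        else:
            u=proj(C,[o])[0].astype(int);X0,Y0=u[0]-50,u[1]-50
        w,h=(250,150) if n=="wrist" else (100,100)
        im=cv2.resize(im[Y0:Y0+h,X0:X0+w],None,fx=s if n=="scene" else 3,fy=s if n=="scene" else 3,interpolation=2)
        k=s if n=="scene" else 3
        for cc,col in zip(c,((0,255,0),(255,255,0))):
            for p in pf(C,cc): cv2.circle(im,tuple(int(v) for v in (p-[X0,Y0]+.5)*k),1,col,-1)
        for p in pf(C,lg): cv2.circle(im,tuple(int(v) for v in (p-[X0,Y0]+.5)*k),2,(0,0,255),-1)
        cv2.imwrite(f"pics/ov_{n}{tag}.png",im)
E
python3 -c "
from ov import *
ov('4',(.5816,.2441,.1981))"
```

```text
(no output)
```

View pics/ov_scene4.png

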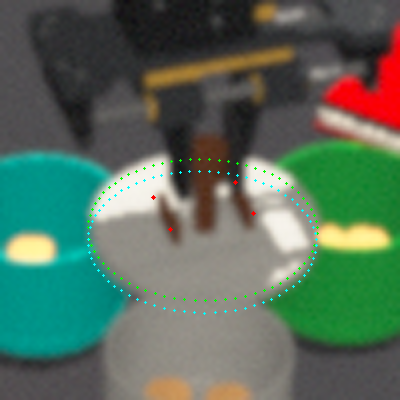

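View pics/ov_wrist4.png

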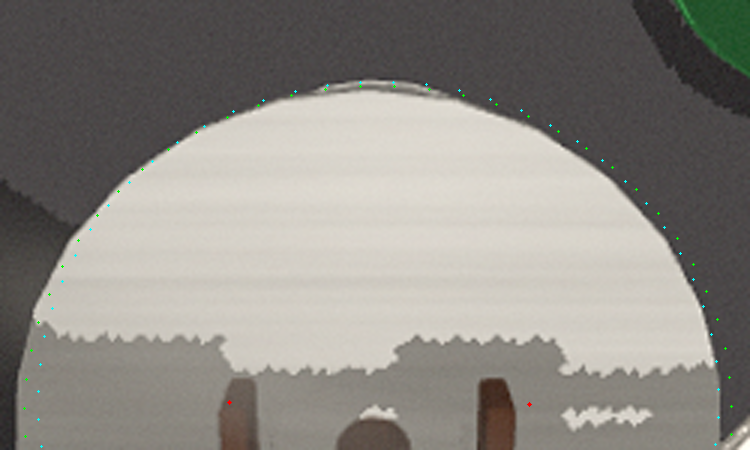

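```bash
python3 -c "
from ov import *
ov('2',(.553,-.2178,.0472))
S=load('scene4.npz');im=S['pixels'][140:240,310:410];im=cv2.convertScaleAbs(im,alpha=1.6,beta=-60)
cv2.imwrite('pics/s4z.png',cv2.resize(im,(600,600),interpolation=2))"
```

```text
(no output)
```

View pics/ov_wrist2.png

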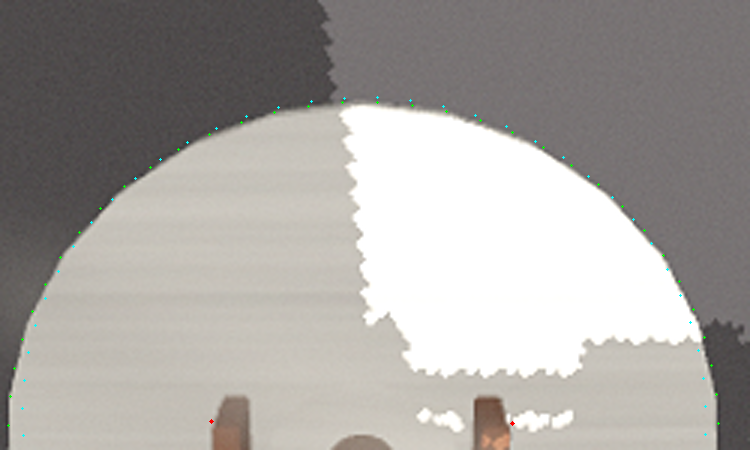

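View pics/ov_scene2.png

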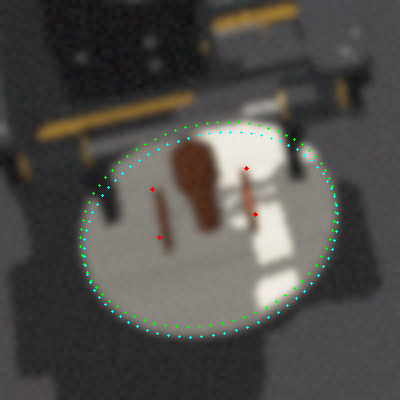

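View pics/s4z.png

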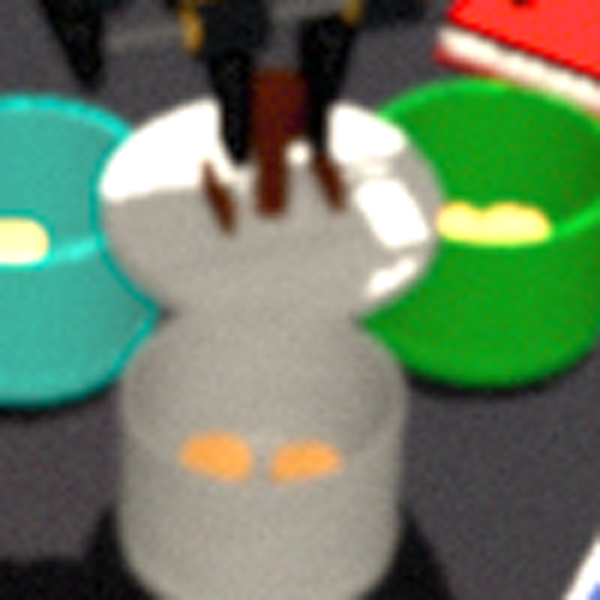

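Call:
step_arm(increments=[[[-0.0025,0,0],[-0.002,-0.002,0.004]],[[-0.0025,0,0.01],[-0.002,-0.002,0.004]],[[-0.0025,0,0.025],[-0.002,-0.002,0.004]],[[-0.0025,0,0.035],[-0.002,-0.002,0.004]],[[-0.0025,0,0.04],[-0.002,-0.002,0.004]]])

```text
time: 8.2
ee_pos: [0.5833, 0.2404, 0.1563]
eef_rot: [0.284, 0.959, -0.001, -0.001]
ft_force: [0.5, -0.4, -3.2]
width: 0.0229
```

```bash
python3 plan.py .5838 .2428 .142 57
```

```text
t 8.2 pos [0.5833 0.2404 0.1563] yawy 57.0 tilt 0.14 F [ 0.47 -0.36 -3.23] w 0.0229 q [-0.79  0.4   0.42  1.55 -0.17  1.23  0.66]
shift [0.0009 0.0023 0.0143] turn [-0.0024 -0.0007 -0.0002] dist 0.015
```

Call:
step_arm(increments=[[[0.001,0.0023,0.005],[-0.002,0,0]],[[0.001,0.0023,0.01],[-0.002,0,0]],[[0.001,0.0023,0.014],[-0.002,0,0]],[[0.001,0.0023,0.014],[-0.002,0,0]],[[0.001,0.0023,0.014],[-0.002,0,0]]])

```text
time: 8.7
ee_pos: [0.5839, 0.2429, 0.1426]
eef_rot: [0.284, 0.959, 0.0, -0.0]
ft_force: [0.3, -0.4, -3.8]
width: 0.0235
```

```bash
python3 plan.py .5838 .2428 .142 57
python3 - <<'E'
from h import *
for n in ["wrist","scene","top"]:
    c=r.camera(n);np.savez(f"{n}5.npz",**c)
s=r.read_state();print(s["ee_pos"])
S=load("scene5.npz");T=load("top5.npz")
a=cv2.convertScaleAbs(S["pixels"][145:245,305:405],alpha=1.6,beta=-60)
b=cv2.convertScaleAbs(T["pixels"][200:300,190:290],alpha=1.6,beta=-60)
def mk(C,im,X0,Y0):
    im=cv2.resize(im,(400,400),interpolation=2)
    th=np.radians(np.arange(0,360,5))
    for z,rad,col in((.08,.058,(0,0,255)),):
        for p in proj(C,np.c_[.5838+rad*np.cos(th),.2428+rad*np.sin(th),0*th+z]):cv2.circle(im,tuple(int(v) for v in (p-[X0,Y0]+.5)*4),1,col,-1)
    z=s["ee_pos"][2]-.0472+.012
    for p in proj(C,np.c_[s["ee_pos"][0]+.067*np.cos(th),s["ee_pos"][1]+.067*np.sin(th),0*th+z]):cv2.circle(im,tuple(int(v) for v in (p-[X0,Y0]+.5)*4),1,(0,255,0),-1)
    return im
cv2.imwrite("pics/ov5.png",np.hstack([mk(S,a,305,145),mk(T,b,190,200)]))
E
```

```text
t 8.7 pos [0.5839 0.2429 0.1426] yawy 57.0 tilt 0.03 F [ 0.3  -0.4  -3.84] w 0.0235 q [-0.79  0.42  0.42  1.56 -0.18  1.2   0.66]
shift [-0.     -0.0001  0.0006] turn [-0.0001 -0.0005 -0.0003] dist 0.001
[0.58393671 0.24294787 0.14274576]
```

View pics/ov5.png

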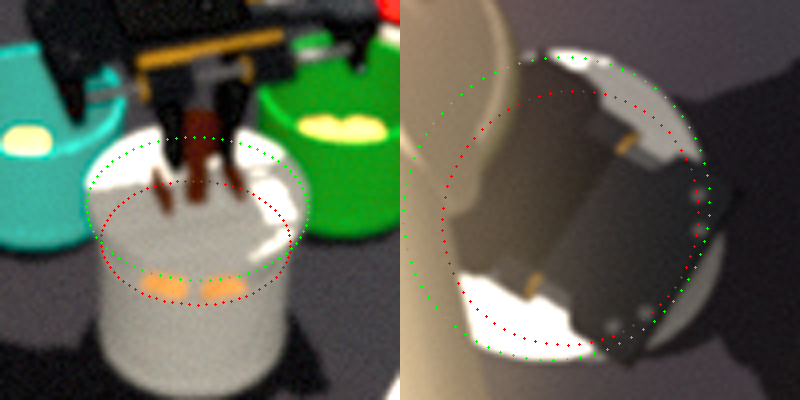

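Call:
step_arm(increments=[[[0,0,0.004],[0,0,0]],[[0,0,0.008],[0,0,0]],[[0,0,0.012],[0,0,0]],[[0,0,0.016],[0,0,0]],[[0,0,0.019],[0,0,0]]])

```text
time: 9.35
ee_pos: [0.5838, 0.2429, 0.1232]
eef_rot: [0.284, 0.959, -0.0, -0.0]
ft_force: [0.2, 0.8, -2.9]
width: 0.0229
```

```bash
python3 plan.py .5838 .2428 .1132 57
```

```text
t 9.35 pos [0.5838 0.2429 0.1232] yawy 57.0 tilt 0.04 F [ 0.17  0.82 -2.92] w 0.0229 q [-0.78  0.43  0.41  1.58 -0.19  1.16  0.66]
shift [-0.0001 -0.0001  0.01  ] turn [-0.0003 -0.0007 -0.0003] dist 0.01
```

Call:
step_arm(increments=[[[0,0,0.0025],[0,0,0]],[[0,0,0.005],[0,0,0]],[[0,0,0.007],[0,0,0]],[[0,0,0.008],[0,0,0]]])

```text
time: 9.75
ee_pos: [0.5837, 0.2428, 0.1149]
eef_rot: [0.284, 0.959, -0.0, -0.0]
ft_force: [-1.4, -0.1, -3.4]
width: 0.0227
```

```bash
python3 plan.py .5838 .2428 .1132 57
```

```text
t 9.75 pos [0.5837 0.2428 0.1149] yawy 57.0 tilt 0.05 F [-1.41 -0.07 -3.38] w 0.0227 q [-0.78  0.44  0.41  1.59 -0.19  1.15  0.67]
shift [-0.0001  0.      0.0017] turn [-0.0005 -0.0007 -0.0003] dist 0.002
```

Call:
step_arm(increments=[[[0,0,0.001],[0,0,0]],[[0,0,0.0015],[0,0,0]],[[0,0,0.002],[0,0,0]],[[0,0,0.002],[0,0,0]]])

```text
time: 10.15
ee_pos: [0.5838, 0.2429, 0.1132]
eef_rot: [0.284, 0.959, 0.0, -0.0]
ft_force: [-1.1, -0.7, -1.4]
width: 0.0234
```

```bash
python3 plan.py .5838 .2428 .1132 57
```

```text
t 10.15 pos [0.5838 0.2429 0.1132] yawy 57.0 tilt 0.04 F [-1.13 -0.68 -1.39] w 0.0234 q [-0.78  0.44  0.41  1.59 -0.19  1.15  0.67]
shift [-0.     -0.0001  0.    ] turn [-0.0001 -0.0007 -0.0003] dist 0.0
```

Call:
step_arm(increments=[[[0,0,0.0005],[0,0,0]],[[0,0,0.0008],[0,0,0]],[[0,0,0.0008],[0,0,0]]])

```text
time: 10.45
ee_pos: [0.5838, 0.2429, 0.1132]
eef_rot: [0.284, 0.959, 0.0, -0.0]
ft_force: [-5.8, -2.2, 4.5]
width: 0.0228
```

```bash
python3 plan.py .5838 .2428 .1132 57
```

```text
t 10.45 pos [0.5838 0.2429 0.1132] yawy 57.0 tilt 0.05 F [-5.8  -2.2   4.53] w 0.0228 q [-0.78  0.44  0.41  1.59 -0.19  1.15  0.67]
shift [-0.     -0.0001 -0.    ] turn [ 0.0003 -0.0007 -0.0003] dist 0.0
```

Call:
step_arm(increments=[[[0,0,0],[0,0,0]],[[0,0,0],[0,0,0]],[[0,0,0],[0,0,0]],[[0,0,0],[0,0,0]],[[0,0,0],[0,0,0]]], hand=-1)

```text
time: 10.95
ee_pos: [0.5839, 0.2429, 0.1131]
eef_rot: [0.284, 0.959, 0.0, -0.0]
ft_force: [-0.5, 0.3, -0.3]
width: 0.0551
```

Call:
step_arm(increments=[[[0,0,0],[0,0,0]],[[0,0,0],[0,0,0]],[[0,0,0],[0,0,0]],[[0,0,0],[0,0,0]]])

```text
time: 11.35
ee_pos: [0.5839, 0.2429, 0.1131]
eef_rot: [0.284, 0.959, 0.0, -0.0]
ft_force: [-0.2, 0.0, 0.1]
width: 0.0839
```

```bash
python3 plan.py .5838 .2428 .1132 57
```

```text
t 11.35 pos [0.5839 0.2429 0.1131] yawy 57.0 tilt 0.04 F [-0.18  0.03  0.07] w 0.0839 q [-0.78  0.44  0.41  1.59 -0.19  1.15  0.67]
shift [ 0.     -0.0001 -0.0001] turn [ 0.0003 -0.0007 -0.0004] dist 0.0
```

Call:
step_arm(increments=[[[0,0,-0.015],[0,0,0]],[[0,0,-0.045],[0,0,0]],[[0,0,-0.085],[0,0,0]],[[0,0,-0.12],[0,0,0]],[[0,0,-0.14],[0,0,0]]])

```text
time: 11.85
ee_pos: [0.5849, 0.2429, 0.2579]
eef_rot: [0.284, 0.959, 0.002, 0.001]
ft_force: [1.3, 0.2, 0.1]
width: 0.0867
```

Call:
step_arm(increments=[[[0,0,0],[0,0,0]],[[0,0,0],[0,0,0]]])

```text
time: 12.05
ee_pos: [0.5852, 0.2428, 0.2588]
eef_rot: [0.284, 0.959, 0.003, 0.002]
ft_force: [1.1, -0.3, -0.7]
width: 0.0869
```

```bash
python3 plan.py .5838 .2428 .25 57
python3 - <<'E'
from h import *
for n in ["wrist","scene"]:
    c=r.camera(n);np.savez(f"{n}6.npz",**c)
    if n=="wrist": cv2.imwrite("pics/wrist6.png",cv2.resize(c["pixels"][120:320,200:465],None,fx=3,fy=3,interpolation=2))
    else: cv2.imwrite("pics/scene6.png",cv2.resize(c["pixels"][145:245,285:425],None,fx=5,fy=5,interpolation=2))
E
python3 plan.py .5838 .2428 .25 57
```

```text
t 12.05 pos [0.5852 0.2428 0.2588] yawy 56.9 tilt 0.37 F [ 1.1  -0.25 -0.71] w 0.0869 q [-0.8   0.34  0.44  1.41 -0.15  1.41  0.63]
shift [ 0.0012 -0.0008  0.0088] turn [ 0.0061  0.0023 -0.0009] dist 0.009
t 12.15 pos [0.5843 0.2427 0.2568] yawy 57.0 tilt 0.18 F [-0.03 -0.14 -0.03] w 0.0872 q [-0.8   0.35  0.44  1.41 -0.15  1.41  0.63]
shift [ 0.0005 -0.0003  0.0068] turn [ 0.003   0.0007 -0.0007] dist 0.007
```

View pics/wrist6.png

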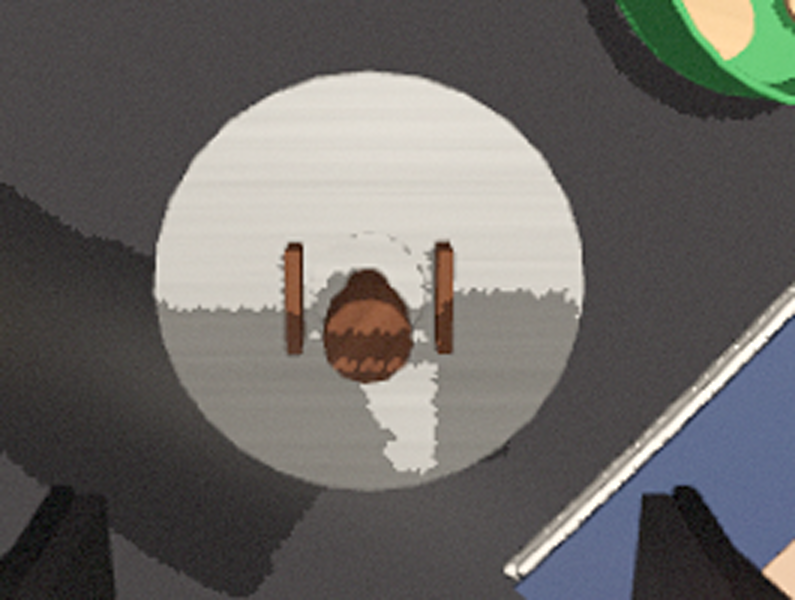

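View pics/scene6.png

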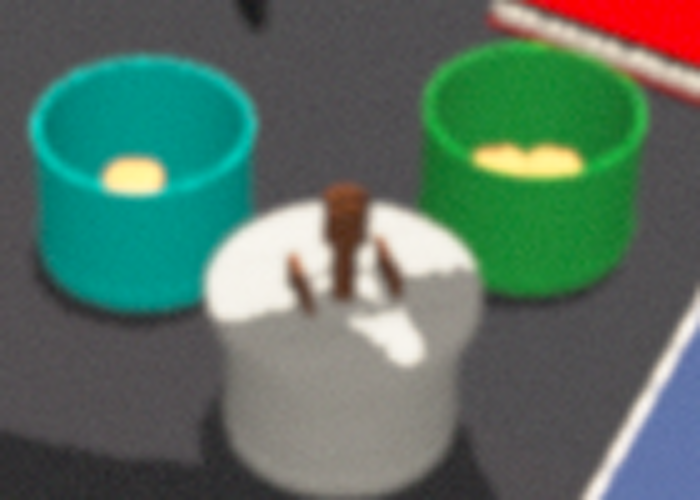

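Run:
```python
from h import *
W=load("wrist6.npz");S=load("scene6.npz")
p=np.array([[294,298],[444,298]])/3-.33+[200,120]
L=fonz(W,p,.1);print(L,L.mean(0),np.linalg.norm(L[1]-L[0]),np.degrees(np.arctan2(*(L[1]-L[0])[[1,0]])))
p=np.array([[155,283],[584,283],[369,71],[369,490]])/3-.33+[200,120]
c,rad=circfit(fonz(W,p,.086));print("cover wrist",c,rad)
p=np.array([[369,333]])/3-.33+[200,120];print("knob top",fonz(W,p,.143))
# scene: cover ellipse via bright upper arc
p=np.array([[204,285],[482,280],[345,198],[270,216],[420,215]])/5-.4+[285,145]
P=onz(S,p,.087);print("cover scene",circfit(P))
l=np.array([[301,283],[389,267]])/5-.4+[285,145];L=onz(S,l,.095);print(L,L.mean(0))
k=np.array([[345,190]])/5-.4+[285,145];print(onz(S,k,.143))
```

```text
[[0.57101173 0.22397281 0.1       ]
 [0.59538373 0.26134181 0.1       ]] [0.58319773 0.24265731 0.1       ] 0.04461430062771581 56.88767533748598
cover wrist [0.5841666  0.24227314] 0.0672648308222385
knob top [[0.58192794 0.24338446 0.143     ]]
cover scene (array([0.58251003, 0.24431574]), np.float64(0.06815563648100087))
[[0.56984523 0.22582602 0.095     ]
 [0.59517146 0.26281721 0.095     ]] [0.58250834 0.24432162 0.095     ]
[[0.57779741 0.24809091 0.143     ]]
```

Call:
step_arm(increments=[[[0.0005,-0.0003,0.02],[0.003,0,0]],[[0.0005,-0.0003,0.055],[0.003,0,0]],[[0.0005,-0.0003,0.09],[0.003,0,0]],[[0.0005,-0.0003,0.12],[0.003,0,0]],[[0.0005,-0.0003,0.135],[0.003,0,0]]])

```text
time: 12.65
ee_pos: [0.582, 0.2422, 0.1176]
eef_rot: [0.284, 0.959, -0.002, -0.002]
ft_force: [-0.7, -0.1, -0.1]
width: 0.0871
```

```bash
python3 plan.py .5836 .2428 .094 57
```

```text
t 12.65 pos [0.582  0.2422 0.1176] yawy 57.0 tilt 0.31 F [-0.68 -0.08 -0.13] w 0.0871 q [-0.78  0.44  0.41  1.59 -0.19  1.16  0.66]
shift [-0.0011  0.0015  0.0236] turn [-0.0051 -0.0019 -0.0006] dist 0.024
```

Call:
step_arm(increments=[[[-0.001,0.0015,0.006],[-0.005,-0.002,0]],[[-0.001,0.0015,0.012],[-0.005,-0.002,0]],[[-0.001,0.0015,0.018],[-0.005,-0.002,0]],[[-0.001,0.0015,0.022],[-0.005,-0.002,0]],[[-0.001,0.0015,0.022],[-0.005,-0.002,0]]])

```text
time: 13.15
ee_pos: [0.5836, 0.2429, 0.0957]
eef_rot: [0.284, 0.959, 0.0, 0.0]
ft_force: [-0.2, -0.4, -0.2]
width: 0.0869
```

```bash
python3 plan.py .5836 .2428 .090 57;  python3 - <<'E'
from h import *
for n in ["wrist","scene"]:
    c=r.camera(n);np.savez(f"{n}7.npz",**c)
a=load("wrist7.npz")["pixels"][230:400,180:470];b=load("scene7.npz")["pixels"][145:245,285:425]
a=cv2.resize(a,(640,375));b=cv2.resize(cv2.convertScaleAbs(b,alpha=1.8,beta=-40),(0,0),fx=4,fy=4,interpolation=2)
cv2.imwrite("pics/w7.png",a);cv2.imwrite("pics/s7.png",b)
E
```

```text
t 13.15 pos [0.5836 0.2429 0.0957] yawy 57.0 tilt 0.0 F [-0.15 -0.43 -0.15] w 0.0869 q [-0.78  0.46  0.41  1.61 -0.2   1.11  0.67]
shift [-0.0001 -0.0001  0.0057] turn [ 0.      0.0001 -0.0007] dist 0.006
```

View pics/w7.png

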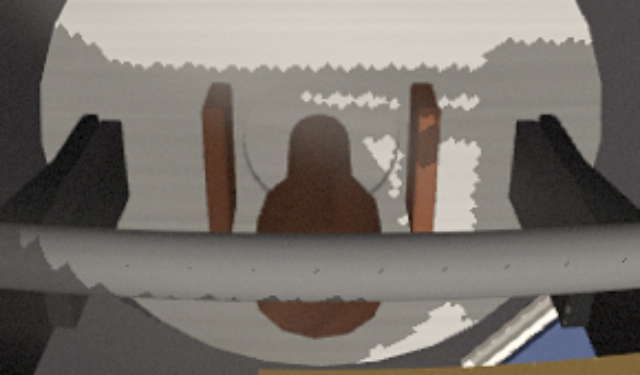

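View pics/s7.png

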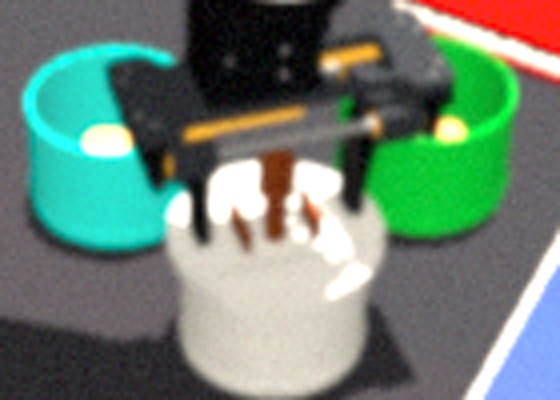

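Call:
step_arm(increments=[[[0,0,0.003],[0,0,0]],[[0,0,0.005],[0,0,0]],[[0,0,0.006],[0,0,0]],[[0,0,0.006],[0,0,0]]])

```text
time: 13.65
ee_pos: [0.5837, 0.2429, 0.0899]
eef_rot: [0.284, 0.959, 0.0, 0.0]
ft_force: [0.8, -0.3, 0.1]
width: 0.0872
```

```bash
python3 plan.py .5836 .2428 .0895 57
```

```text
t 13.65 pos [0.5837 0.2429 0.0899] yawy 57.0 tilt 0.02 F [ 0.75 -0.34  0.14] w 0.0872 q [-0.78  0.47  0.4   1.61 -0.2   1.1   0.67]
shift [-0.     -0.0001  0.0004] turn [ 0.0002  0.0002 -0.0006] dist 0.0
```

Free of contact at 2.9 mm above the sheet. Close on the lugs with a moderate grip.

Call:
step_arm(increments=[[[0,0,0.0005],[0,0,0]],[[0,0,0.0005],[0,0,0]],[[0,0,0.0005],[0,0,0]],[[0,0,0.0005],[0,0,0]],[[0,0,0.0005],[0,0,0]]], hand=1, grip_force=25)

```text
time: 14.15
ee_pos: [0.5837, 0.2429, 0.0895]
eef_rot: [0.284, 0.959, 0.0, 0.0]
ft_force: [-0.2, 0.2, 0.6]
width: 0.0549
```

Call:
step_arm(increments=[[[0,0,0],[0,0,0]],[[0,0,0],[0,0,0]],[[0,0,0],[0,0,0]],[[0,0,0],[0,0,0]]])

```text
time: 14.55
ee_pos: [0.5837, 0.2429, 0.0895]
eef_rot: [0.284, 0.959, 0.0, 0.0]
ft_force: [0.6, 0.3, -0.7]
width: 0.0499
```

```bash
python3 plan.py .5836 .2428 .0895 57
```

```text
t 14.55 pos [0.5837 0.2429 0.0895] yawy 57.0 tilt 0.02 F [ 0.63  0.31 -0.68] w 0.0499 q [-0.78  0.47  0.4   1.61 -0.2   1.1   0.67]
shift [ 0.     -0.0002 -0.    ] turn [ 0.0003  0.0002 -0.0007] dist 0.0
```

Call:
step_arm(increments=[[[0,0,-0.002],[0,0,0]],[[0,0,-0.005],[0,0,0]],[[0,0,-0.009],[0,0,0]],[[0,0,-0.013],[0,0,0]],[[0,0,-0.016],[0,0,0]]])

```text
time: 15.05
ee_pos: [0.5839, 0.243, 0.1061]
eef_rot: [0.284, 0.959, 0.0, 0.0]
ft_force: [0.0, -1.1, -2.2]
width: 0.0498
```

```bash
python3 plan.py .5837 .2429 .195 57;  python3 - <<'E'
from h import *
for n in ["wrist","scene"]:
    c=r.camera(n);np.savez(f"{n}8.npz",**c)
a=load("wrist8.npz")["pixels"][230:400,180:470];b=load("scene8.npz")["pixels"][145:245,285:425]
a=cv2.resize(a,(560,330));b=cv2.resize(cv2.convertScaleAbs(b,alpha=1.8,beta=-40),(560,270),interpolation=2)
cv2.imwrite("pics/ws8.png",np.vstack([a,b]))
E
```

```text
t 15.05 pos [0.5839 0.243  0.1061] yawy 57.0 tilt 0.05 F [ 0.04 -1.11 -2.17] w 0.0498 q [-0.78  0.45  0.41  1.6  -0.19  1.13  0.67]
shift [ 0.     -0.0001 -0.0889] turn [ 0.0008  0.0005 -0.0006] dist 0.089
```

View pics/ws8.png

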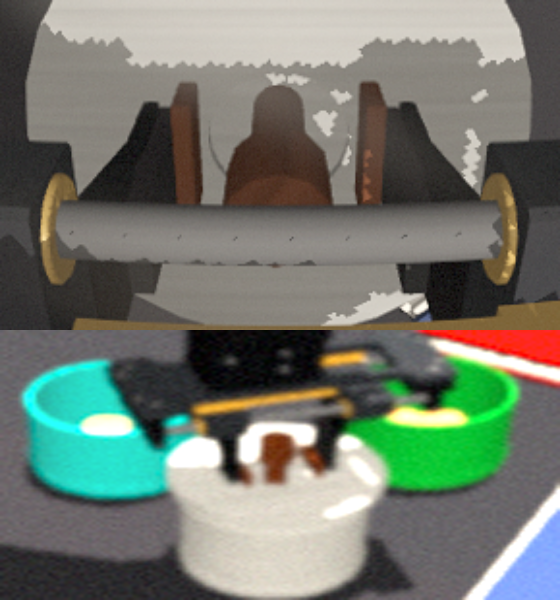

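Call:
step_arm(increments=[[[0,0,-0.006],[0,0,0]],[[0,0,-0.014],[0,0,0]],[[0,0,-0.024],[0,0,0]],[[0,0,-0.034],[0,0,0]],[[0,0,-0.044],[0,0,0]]])

```text
time: 15.65
ee_pos: [0.5841, 0.2431, 0.1514]
eef_rot: [0.284, 0.959, 0.001, 0.001]
ft_force: [0.2, 0.4, -1.7]
width: 0.0497
```

Call:
step_arm(increments=[[[0,0,-0.01],[0,0,0]],[[0,0,-0.02],[0,0,0]],[[0,0,-0.03],[0,0,0]],[[0,0,-0.038],[0,0,0]],[[0,0,-0.042],[0,0,0]]])

```text
time: 16.15
ee_pos: [0.5844, 0.2431, 0.1944]
eef_rot: [0.284, 0.959, 0.001, 0.001]
ft_force: [0.5, 0.2, -2.2]
width: 0.0496
```

```bash
python3 plan.py .5837 .2429 .195 57
```

```text
t 16.15 pos [0.5844 0.2431 0.1944] yawy 57.0 tilt 0.17 F [ 0.48  0.19 -2.18] w 0.0496 q [-0.8   0.38  0.43  1.5  -0.16  1.29  0.64]
shift [ 0.0004 -0.0005 -0.0006] turn [ 0.0027  0.0014 -0.0008] dist 0.001
```

Call:
step_arm(increments=[[[0,0,0],[0.002,0.001,0]],[[0,0,0],[0.002,0.001,0]],[[0,0,0],[0.002,0.001,0]],[[0,0,0],[0.002,0.001,0]]])

```text
time: 16.55
ee_pos: [0.5841, 0.243, 0.194]
eef_rot: [0.284, 0.959, -0.0, 0.0]
ft_force: [0.5, -0.1, -2.0]
width: 0.0499
```

```bash
python3 plan.py .5837 .2429 .195 57;  python3 - <<'E'
from h import *
for n in ["wrist","scene","top"]:
    c=r.camera(n);np.savez(f"{n}9.npz",**c)
cv2.imwrite("pics/w9.png",load("wrist9.npz")["pixels"])
b=load("scene9.npz")["pixels"][105:265,265:465]
cv2.imwrite("pics/s9.png",cv2.resize(cv2.convertScaleAbs(b,alpha=1.8,beta=-40),None,fx=3.7,fy=3.7,interpolation=2))
cv2.imwrite("pics/s9f.png",load("scene9.npz")["pixels"])
for n in("scene",):
    A=load("scene0.npz")["pixels"].astype(int);B=load("scene9.npz")["pixels"].astype(int)
    for nm,(x0,y0,x1,y1) in dict(notes=(215,230,272,270),pen=(265,258,320,298),bottle=(340,255,382,335)).items():
        d=np.abs(A-B)[y0:y1,x0:x1].max(2);print(nm,np.percentile(d,[50,95,99,100]))
E
python3 plan.py .5837 .2429 .195 57
```

```text
t 16.55 pos [0.5841 0.243  0.194 ] yawy 57.0 tilt 0.01 F [ 0.54 -0.11 -2.  ] w 0.0499 q [-0.79  0.38  0.43  1.5  -0.16  1.3   0.64]
shift [ 0.0003 -0.0004 -0.001 ] turn [-0.0001  0.0001 -0.0007] dist 0.001
notes [  6.    57.    93.21 102.  ]
pen [ 4. 24. 36. 41.]
bottle [ 5. 33. 37. 42.]
t 16.7 pos [0.5842 0.2431 0.1942] yawy 57.0 tilt 0.02 F [-0.24 -1.04 -2.16] w 0.0496 q [-0.79  0.38  0.43  1.5  -0.16  1.3   0.64]
shift [ 0.0003 -0.0005 -0.0008] turn [ 0.0003  0.0002 -0.0007] dist 0.001
```

View pics/w9.png

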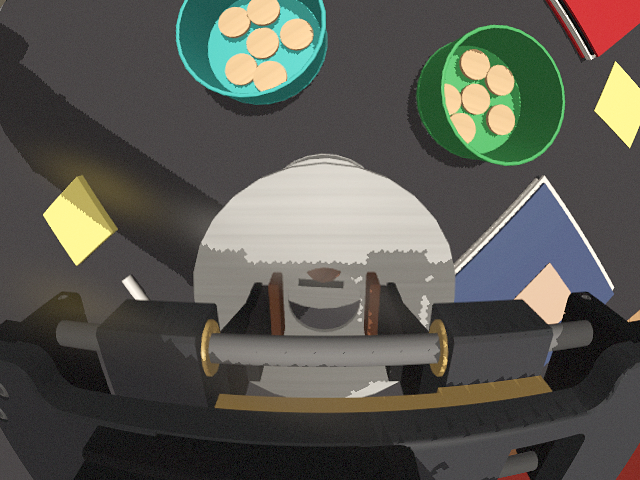

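View pics/s9.png

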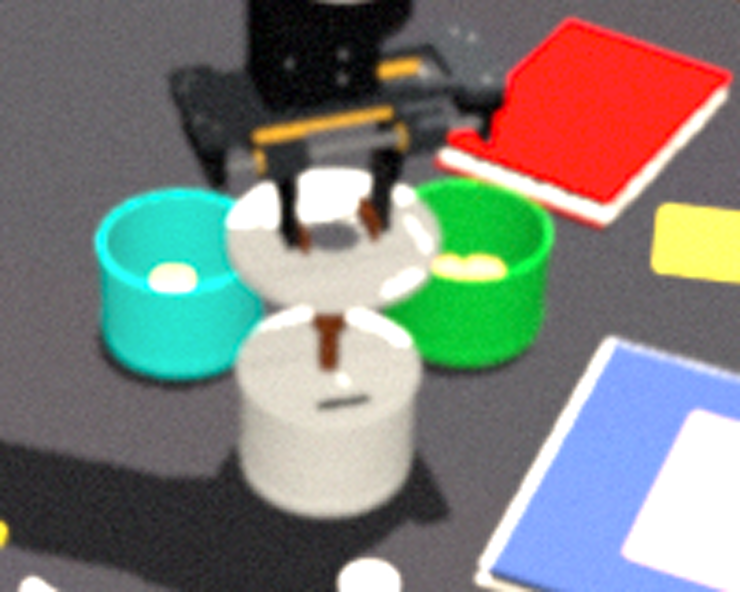

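View pics/s9f.png

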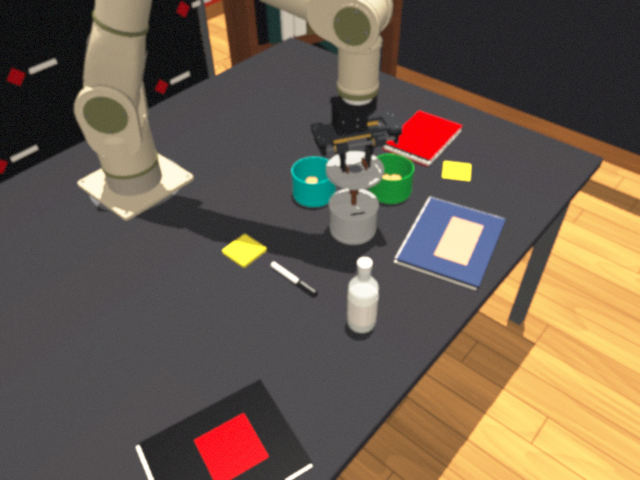

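```bash
python3 -c "
from ov import *
# sheet top = tcp-.0025 -> lidoff=.0235
ov('9',(.5842,.2431,.1942),lidoff=.0235)"
```

```text
(no output)
```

View pics/ov_scene9.png

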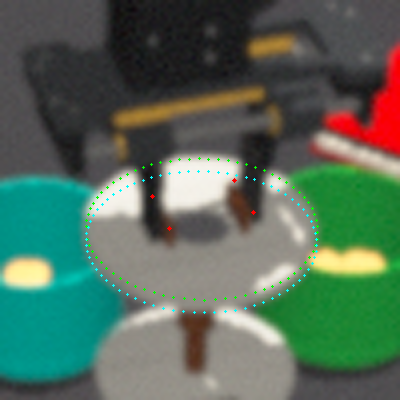

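View pics/ov_wrist9.png

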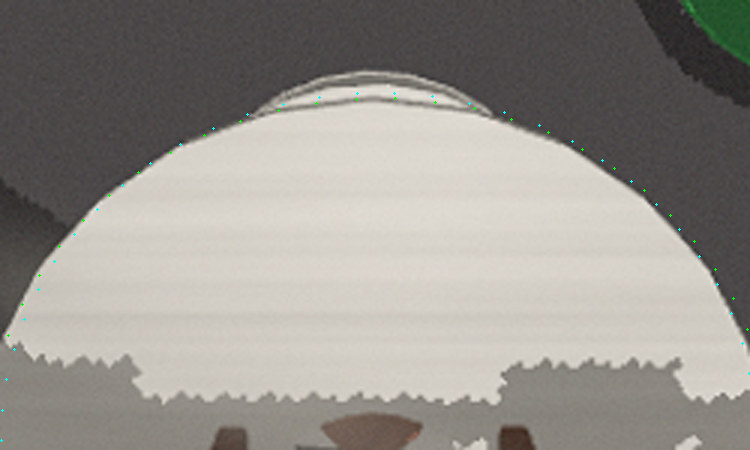

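Run:
```python
from bench import r
print(r.close_job()); s=r.read_state();print(s["time"],s["ee_pos"],s["width"])
```

```text
the job is handed in; nothing more can be done
None
the job is handed in; nothing more can be done
```

I lifted both lids together by the knob and lowered them onto the steel tin, not the green or turquoise ones. I let go of the knob, then gripped the cover by its lugs and lifted it straight up. I handed the job in at about 16.7 s of the 43 s allowed, with the cover still held.

**Seating:** the lids came to rest with the TCP at 0.1132 m, the height expected for a fully seated lid. The highest vertical force was about 4.5 N, with about 6 N sideways just before I released the knob.

**Cover:**
- The grip width was 49.8 mm (the lugs are 50 mm) and the load about 2 N, so only the cover was lifted.
- The cover's lower edge was about 0.18 m up, against about 0.143 m for the top of the knob.
- It matched a level outline to within about 1–2 mm in the scene and wrist views, with the tool tilted 0.02°.

**Inner lid and bystanders:** the last images show the inner lid seated with its slot visible. The tin, bottle, pen and note pad look undisturbed. The image comparison did show differences around the note pad; I put these down to the arm's shadow.

**Small disagreements:** the cameras differed by about 1–2 mm on the tin and cover centres, which fits the stated calibration. The simulator reported no verdict when I handed in.

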